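Battery stick into the lab instrument's bay

TASK

Fit the charged green battery stick into the open battery bay of the grey instrument: its flat end goes against the copper spring contact and its brass-nub end is pressed down between the two brass clips until the stick lies level and is held. Leave the spent red stick lying where it is.

Things in the scene. Friction and masses are not known exactly. Their poses are not given: they have to be found in the camera images.
- green_stick_center (a point): Centre of the loose green battery stick, round, 32 mm thick, 100 mm long, 160 g, lying level. x runs along it from flat steel end (-50 mm) to brass nub (+50); y, z roll with it. A white band is near the nub. It lies on one of three blue rests (one empty), 34 mm above the table, held by V blocks near its ends; 56 mm of its middle is open for fingers, to 10 mm above the table.
- green_stick_nub (a point): Tip of the green stick's brass nub (12 mm wide, 6 mm long), on its axis, 50 mm from the centre; axes as the stick's.
- bay_seat (a point): Where the seated stick's centre belongs, 34 mm above the table, in the bay on the side of a grey instrument (case 70 mm high, from x = -103 mm back). x runs from spring to clips, as the seated stick's x; z up. The stick lies in two white V troughs, x -45..-28 and +31..+45 mm; between them the sides are open for fingers, to 10 mm above the table. A white end stop for the nub, face at x = +50 mm, flares out from 26 mm above here, up to 53 mm.
- spring_contact (a joint): How far (m) the copper spring plate is pushed towards -x of the bay: 0 free (face at x = -44 mm from bay_seat), 0.018 at most, 0.006 with the stick seated. 0.7 N at first, then 120 N/m. The plate is 22 mm wide; its top slopes back, up to 39 mm above bay_seat; the black tower behind starts at x = -85 mm and is 24 mm above it.
- bay_press (a point): Top of the seated stick just short of the clips, where to press it down: 18 mm along x and 16 mm above bay_seat, same axes. The two sprung brass clips are at x +30..+47 mm, y +-18 mm, tops 13 mm above bay_seat. A stick laid in rests on them, nub end some 20 mm high (12 degrees of tilt, centre 10 to 12 mm high); 5 to 15 N down spreads them and the stick drops in and is held.
- red_stick_center (a point): Centre of the spent red battery stick, same shape, size and axes as the green one, on another blue rest, 34 mm above the table. To be left alone.
Mind the look-alikes: they are no part of the job. Of the things shaped like the part that bears green_stick_center, the green one is meant.

How it is judged:
At the end, for the whole second after the job is handed in: The green stick stays in the bay with its nub end at the clips: nub tip 40 to 58 mm beyond the seat point along the bay, stick's centre and nub within 8 mm sideways and within about 6 mm of seated height; the red stick is within 30 mm of where it was (x of green_stick_nub in the frame of bay_seat between 0.04 and 0.058 m and y of green_stick_nub in the frame of bay_seat between -0.008 and 0.008 m and z of green_stick_nub in the frame of bay_seat between -0.008 and 0.007 m and y of green_stick_center in the frame of bay_seat between -0.008 and 0.008 m and z of green_stick_center in the frame of bay_seat between -0.007 and 0.006 m and distance of red_stick_center from where it was at the start of the episode below 0.03 m); the robot touches nothing.
It fails at once if the red stick is moved from its rest (more than 30 mm) (distance of red_stick_center from where it was at the start of the episode above 0.03 m).
It also fails if it takes over 43 s, if anything falls off the work surface, if the arm or the gripper's body presses on something with over 40 N, if the wrist force passes 120 N, or if a joint passes its speed limit or range.

ROBOT

A 7-joint arm with a two-finger parallel gripper is mounted at the origin on the work surface. World frame = base frame: x ahead of the robot, y to its left, z up, the work surface at z = 0. Lengths are in m, angles in rad, forces in N, time in s.
With the tool pointing down it reaches from about 0.425 to 0.825 m from the base axis. Payload 3.6 kg.
Tool frame: the origin (TCP) lies on the mounting face of the last link; the fingertips stand arm.tips_ahead ahead of it and the grasp point (between the pads) lies 167 mm ahead of it (arm.tips_ahead is the distance from the TCP to the fingertips, in m); y points along the fingers, x is the direction in which the jaws open and shut, and the axes are right-handed (so a half turn about y gives the same grasp; the last joint's range is limited). The gripper opens to 93 mm and grips with 3 to 60 N. Pads are 15 mm wide; open, the fingers measure 128 mm over their backs; the gripper's body (75 mm by 188 mm) begins 65 mm behind the grasp point.
Start: joints at [1.264, 0.615, -0.013, 1.423, 0.008, 1.103, -0.04], TCP at [0.18, -0.625, 0.405] pointing down, gripper open.
Joint ranges: [-3.12, 3.12], [-0.3, 2.06], [-1.34, 1.32], [0.26, 2.42], [-1.36, 4.5], [0.01, 1.98], [-2.84, 2.84]. Speed limits (rad/s): [2.79, 2.79, 3.14, 3.14, 3.14, 3.14, 3.14].

INTERFACE

Orientations are given as a unit quaternion [w, x, y, z].
In Python, from station import arm, cams gives the robot as it stands. The module is installed in compiled form; this text tells all that it offers.
- The arm moves only by the tool servo_tool, never from a script. Its argument "targets" is a list of rows, each a list of 6 numbers: the shift along the tool's x, y, z in mm, then the turn, a rotation vector about the tool's x, y, z in rad. In form: [[tx, ty, tz, ax, ay, az], ...]. A call has 1 to 8 rows; each row shifts and turns the pose as measured when the row begins, along the tool's axes as they then stand; what a row does not reach is not made up. A row lasts 1/8 s, in which the tool goes at most 62.5 mm and 10.7 degrees, less where a joint would pass 70% of its speed; a pose out of reach is approached as far as the arm can. A call with a gripper value outside its range is refused whole. "gripper" is the closure, from 0 (fully open) to 1 (shut), set as the call begins (left out, the last holds). The fingers move at their own pace and stop on an object; "squeeze" is the grip in N (left out, the last holds). Time passes only in rows, so rows that do not move let the fingers close. It gives the time, the measured TCP pose, the force and the opening at its end, in the units of the state.
- arm.read_state(): the state, without advancing time (a new reading comes with each control period).
- cams.camera(name): name is "side" or "top"; returns the picture (420x560x3 uint8, red, green, blue); there is no depth.
- cams.camera_model(name): a dict with "vfov" (degrees; the focal length in pixels is half the picture's height over the tangent of half this angle, whatever the lens; pixels are square), "cx", "cy" (the principal point, pixels), "origin" and "attitude" of the camera in the world. Camera axes: x right, y down, z forward; pixel columns grow to the right and rows downward; lengths in m; the calibration is good to about 2 mm. A picture is of the moment at which its call begins. camera_model takes no time and is no camera call.
- arm.job_done(): hands the job in, once; it reports no verdict.
The state is a dict: "time": time; "qpos": joint angles; "qvel": joint speeds; "tau": joint torques, N m; "position": TCP position; "tool_rot": TCP orientation; "force": force on the tool from outside, world axes, zero at the start; "moment": the same for the moment, N m; "width": finger opening in m.
Only numpy, scipy, OpenCV 4.12 (cv2) and the standard library are available. Lean on these libraries where they do the work, as an engineer would, in place of code of your own. Each camera call takes 0.05 s, during which the arm holds its last target. There are 200 camera calls.

## Working session

There is one attempt and no reset: what is moved stays moved. The work goes in short steps, Python scripts to look and compute and a tool call to move; the robot and the scene stay as the last step left them, time stands still between calls to the robot, and variables do not carry over. Pictures are saved under pics/ and viewed, about 8 in all and at most 12, crops included, and the job is handed in when it is done.

Besides the shell and the picture viewer there is one more tool, called after "Emit:" in YAML: its name, and indented under it one key for each argument. servo_tool: Moves the arm, as the interface text tells. Its arguments: {"type":"object","properties":{"targets":{"type":"array"},"gripper":{"type":"number"},"squeeze":{"type":"number"}},"required":["targets"]}

```bash
mkdir -p pics; python3 - <<'E'
from station import arm,cams
import cv2
print(arm.read_state(), arm.tips_ahead)
for n in("side","top"):
    print(n,cams.camera_model(n))
    cv2.imwrite(f"pics/{n}0.png",cv2.cvtColor(cams.camera(n),cv2.COLOR_RGB2BGR))
E
```

```text
{'time': 0.0, 'qpos': array([ 1.26348249,  0.61592272, -0.01263159,  1.42491809,  0.00809067,
        1.10342265, -0.04037815]), 'qvel': array([ 0.00050183, -0.00071311, -0.00024563, -0.00112827, -0.00029966,
        0.00020776, -0.00144122]), 'tau': array([-4.89844001e-05, -4.58939695e+01,  2.09523411e-01, -1.65747464e+01,
       -6.09095930e-02,  2.04857119e-02,  2.26560987e-04]), 'position': array([ 0.1800715 , -0.62421978,  0.40357189]), 'tool_rot': array([ 0.56562352, -0.56452181,  0.42582401, -0.42433368]), 'force': array([ 0.19799337, -0.38824629,  0.14463334]), 'moment': array([-0.0291171 , -0.05919396, -0.00309594]), 'width': 0.09281559645326377} 0.1861
side {'vfov': 42.67308323026618, 'cx': 276.48190210219144, 'cy': 203.08563752144616, 'origin': array([0.38482361, 0.87972201, 0.88318944]), 'attitude': array([ 0.03888244, -0.07542349,  0.90002291, -0.4275023 ])}
top {'vfov': 55.74443649745886, 'cx': 282.7257595588996, 'cy': 214.0086311470881, 'origin': array([ 0.48864097, -0.11284934,  0.79674318]), 'attitude': array([ 0.01958847, -0.69942823,  0.7124942 , -0.05261613])}
```

View pics/side0.png

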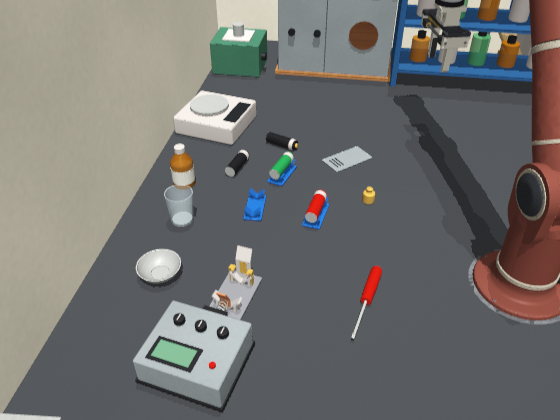

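View pics/top0.png

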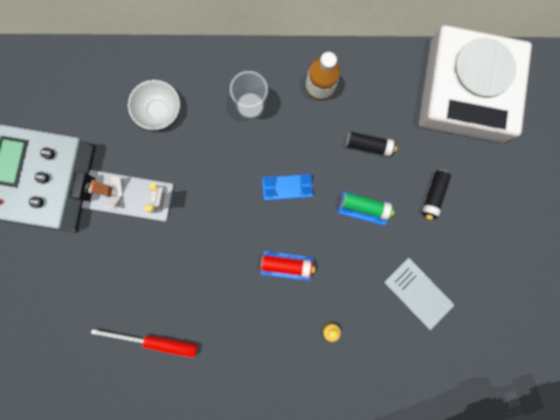

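```bash
cat >h.py <<'E'
import numpy as np,cv2
from scipy.spatial.transform import Rotation as R
from station import arm,cams
def rot(q): return R.from_quat(np.r_[q[1:],q[0]])
def ray(n,uv):
    m=cams.camera_model(n); f=210/np.tan(np.radians(m["vfov"])/2)
    d=np.array([(uv[0]-m["cx"])/f,(uv[1]-m["cy"])/f,1]); return m["origin"],rot(m["attitude"]).apply(d)
def onz(n,uv,z):
    o,d=ray(n,uv); return o+d*(z-o[2])/d[2]
def proj(n,p):
    m=cams.camera_model(n); f=210/np.tan(np.radians(m["vfov"])/2)
    c=rot(m["attitude"]).inv().apply(np.array(p)-m["origin"]); return c[0]/c[2]*f+m["cx"],c[1]/c[2]*f+m["cy"]
def tri(a,b):
    (o,d),(p,e)=ray("top",a),ray("side",b); d=d/np.linalg.norm(d); e=e/np.linalg.norm(e)
    s=np.linalg.lstsq(np.c_[d,-e],p-o,rcond=None)[0]; x,y=o+s[0]*d,p+s[1]*e
    return (x+y)/2,np.linalg.norm(x-y)
def snap(n): return cv2.cvtColor(cams.camera(n),cv2.COLOR_RGB2BGR)
def green(im,lo=(45,120,60),hi=(80,255,255)):
    m=cv2.inRange(cv2.cvtColor(im,cv2.COLOR_BGR2HSV),lo,hi)
    return m
E
python3 - <<'E'
from h import *
print(rot(arm.read_state()["tool_rot"]).as_matrix().round(3))
t,s=cv2.imread("pics/top0.png"),cv2.imread("pics/side0.png")
for n,im in(("top",t),("side",s)):
    for c in cv2.findContours(green(im),0,2)[0]:
        if cv2.contourArea(c)>80: print(n,cv2.contourArea(c),cv2.minAreaRect(c),cv2.fitLine(c,2,0,.01,.01).ravel())
a=cv2.resize(t[160:235,70:180],None,fx=7,fy=7,interpolation=2)
a=a[:, :770]
b=cv2.resize(s[240:325,195:275],None,fx=5,fy=5,interpolation=2)
c=cv2.resize(t[180:235,330:405],None,fx=5,fy=5,interpolation=2)
cv2.imwrite("pics/a.png",a)
o=np.zeros((425,780,3),np.uint8);o[:,:400]=b;o[:275,400:775]=c;cv2.imwrite("pics/b.png",o)
E
```

```text
[[ 0.277 -0.001  0.961]
 [-0.961  0.002  0.277]
 [-0.002 -1.    -0.   ]]
top 530.0 ((363.4159240722656, 204.2389373779297), (38.87297439575195, 15.145316123962402), 14.620874404907227) [9.6527135e-01 2.6124939e-01 3.6350980e+02 2.0496078e+02]
side 178.0 ((281.98358154296875, 163.81968688964844), (11.267245292663574, 19.717679977416992), 39.80556869506836) [  0.51430035  -0.85761017 281.24       164.44      ]
side 267.5 ((478.1538391113281, 49.230777740478516), (16.86598777770996, 31.770814895629883), 11.309932708740234) [ 4.6253756e-01 -8.8659972e-01  4.8006250e+02  5.0875000e+01]
```

View pics/a.png

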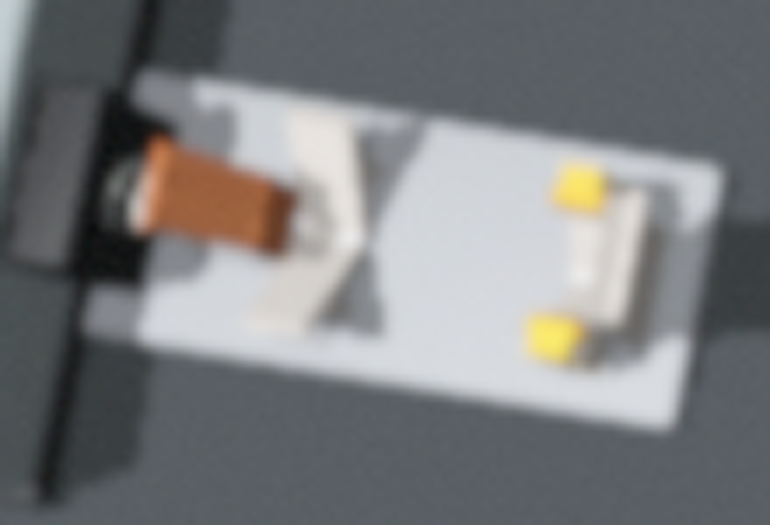

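View pics/b.png

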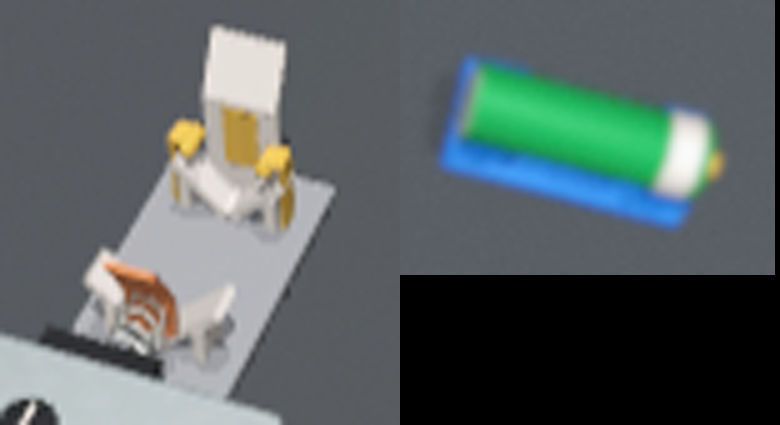

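```bash
python3 - <<'E'
from h import *
c=lambda U,V,x,y,k:((U+.5)/k-.5+x,(V+.5)/k-.5+y)
f=onz("top",c(68,101,330,180,5),.034);n=onz("top",c(322,166,330,180,5),.034)
print("stick",f,n,np.linalg.norm(n-f),(f+n)/2,np.degrees(np.arctan2(*(n-f)[1::-1])))
print("nub side",proj("side",n),"flat",proj("side",f))
tA,tB=c(580,187,70,160,7),c(553,338,70,160,7); sA,sB=c(274,158,195,240,5),c(186,137,195,240,5)
for nm,t in(("A",tA),("B",tB)):
  print(nm,onz("top",t,.047))
print("tri A",[tri(tA,s) for s in(sA,sB)]);print("tri B",[tri(tB,s) for s in (sA,sB)])
for z in (0.002,.006):
  P=[onz("top",c(*p,70,160,7),z) for p in((195,78),(720,163),(672,430),(140,345))]
  d1=P[1]-P[0];d2=P[2]-P[3];print(z,[np.degrees(np.arctan2(d[1],d[0])) for d in(d1,d2)],np.round(P,4).tolist(),"mid right edge",(P[1]+P[2])/2)
E
```

```text
stick [ 0.59255597 -0.26822112  0.034     ] [ 0.56541864 -0.36759317  0.034     ] 0.10301086489119368 [ 0.5789873  -0.31790714  0.034     ] -105.27436481283705
nub side (np.float64(289.80198438675257), np.float64(154.31035713005517)) flat (np.float64(274.22310966786597), np.float64(173.93089939516057))
A [0.62173405 0.09602358 0.047     ]
B [0.58088477 0.102647   0.047     ]
tri A [(array([0.60283921, 0.09591317, 0.04039461]), np.float64(0.03956298116113986)), (array([0.62183499, 0.0965864 , 0.04484016]), np.float64(0.0005583905648871925))]
tri B [(array([0.58122466, 0.10311375, 0.04544453]), np.float64(0.0002961219101250868)), (array([0.59950815, 0.10434845, 0.05272415]), np.float64(0.03870901100986967))]
0.002 [np.float64(-100.11176393903617), np.float64(-100.15401140512253)] [[0.6626, 0.2171, 0.002], [0.6362, 0.0691, 0.002], [0.5596, 0.082, 0.002], [0.5862, 0.2303, 0.002]] mid right edge [0.59791167 0.07555434 0.002     ]
0.006 [np.float64(-100.11176393903614), np.float64(-100.1540114051225)] [[0.6617, 0.2154, 0.006], [0.6354, 0.0682, 0.006], [0.5593, 0.081, 0.006], [0.5857, 0.2285, 0.006]] mid right edge [0.59736171 0.07460609 0.006     ]
```

```bash
cat >>h.py <<'E'
def plan(p,zdir,pitch=0,n=8,up=None):
    """rows to TCP p, tool z heading zdir deg, y down, pitch deg about tool x"""
    s=arm.read_state(); r=rot(s["tool_rot"]); a=np.radians(zdir)
    z=np.array([np.cos(a),np.sin(a),0]); y=np.array([0,0,-1.]); x=np.cross(y,z)
    g=R.from_matrix(np.c_[x,y,z])*R.from_rotvec([np.radians(pitch),0,0])
    w=(r.inv()*g).as_rotvec()/n; d=(np.array(p)-s["position"])/n; out=[]
    for i in range(n):
        out.append([*r.inv().apply(d*1000).round(1),*w.round(4)]); r=r*R.from_rotvec(w)
    print("t",s["time"],"pos",s["position"].round(4),"F",s["force"].round(1),"w",round(s["width"],4)); print("total mm",(d*n*1000).round(1),"deg",np.degrees(w*n).round(2))
    print("["+",\n".join(str([float(v) for v in o]) for o in out)+"]")
E
python3 -c "
from h import *
plan((.579,-.318,.30),74.7,n=11)"
```

```text
t 0.1 pos [ 0.1801 -0.6243  0.4037] F [ 0.1  0.9 -0.4] w 0.0929
total mm [ 398.9  306.3 -103.7] deg [ -0.06 -58.6   -0.12]
[[-16.7, 9.5, 42.6, -0.0001, -0.093, -0.0002],
[-12.7, 9.5, 43.9, -0.0001, -0.093, -0.0002],
[-8.5, 9.5, 44.9, -0.0001, -0.093, -0.0002],
[-4.3, 9.4, 45.5, -0.0001, -0.093, -0.0002],
[-0.1, 9.4, 45.7, -0.0001, -0.093, -0.0002],
[4.2, 9.4, 45.5, -0.0001, -0.093, -0.0002],
[8.4, 9.4, 44.9, -0.0001, -0.093, -0.0002],
[12.5, 9.4, 44.0, -0.0001, -0.093, -0.0002],
[16.5, 9.4, 42.6, -0.0001, -0.093, -0.0002],
[20.4, 9.4, 40.9, -0.0001, -0.093, -0.0002],
[24.1, 9.4, 38.8, -0.0001, -0.093, -0.0002]]
```

Emit:
servo_tool:
  targets:
    - [-17,9,43,0,-0.093,0]
    - [-13,9,44,0,-0.093,0]
    - [-8,9,45,0,-0.093,0]
    - [-4,9,45,0,-0.093,0]
    - [0,9,46,0,-0.093,0]
    - [4,9,45,0,-0.093,0]
    - [8,9,45,0,-0.093,0]
    - [12,9,44,0,-0.093,0]
  gripper: 0
  squeeze: 40

```text
time: 1.1
position: [0.4708, -0.3961, 0.3251]
tool_rot: [0.683, -0.682, 0.189, -0.183]
force: [-0.3, -0.5, -0.1]
width: 0.0931
```

```bash
python3 -c "
from h import *
plan((.579,-.318,.30),74.7,n=6)"
```

```text
t 1.1 pos [ 0.4708 -0.3961  0.3251] F [-0.3 -0.5 -0.1] w 0.0931
total mm [108.2  78.1 -25.1] deg [-1.000e-02 -1.526e+01 -5.000e-01]
[[9.0, 4.1, 20.4, -0.0, -0.0444, -0.0015],
[9.8, 4.1, 20.0, -0.0, -0.0444, -0.0015],
[10.7, 4.1, 19.5, -0.0, -0.0444, -0.0015],
[11.6, 4.1, 19.0, -0.0, -0.0444, -0.0015],
[12.4, 4.1, 18.5, -0.0, -0.0444, -0.0015],
[13.2, 4.2, 17.9, -0.0, -0.0444, -0.0015]]
```

Execution tracks well.

Emit:
servo_tool:
  targets:
    - [9,4,20,0,-0.044,-0.0015]
    - [10,4,20,0,-0.044,-0.0015]
    - [11,4,19.5,0,-0.044,-0.0015]
    - [11.5,4,19,0,-0.044,-0.0015]
    - [12.5,4,18.5,0,-0.044,-0.0015]
    - [13,5,18,0,-0.044,-0.0015]
    - [0,0,0,0,0,0]

```text
time: 1.98
position: [0.5854, -0.313, 0.2969]
tool_rot: [0.702, -0.701, 0.09, -0.089]
force: [-0.9, -0.1, -0.7]
width: 0.0927
```

```bash
python3 -c "
from h import *
plan((.579,-.318,.201),74.7,n=4)
s=arm.read_state();r=rot(s['tool_rot'])
for n in('side','top'):
  im=snap(n); cv2.imwrite(f'pics/{n}1.png',im)
  print(n,proj(n,s['position']+r.apply([0,.167,0])),[cv2.minAreaRect(c) for c in cv2.findContours(green(im),0,2)[0] if cv2.contourArea(c)>60])
t=cv2.imread('pics/top1.png');q=cv2.imread('pics/side1.png')
cv2.imwrite('pics/c.png',np.hstack([cv2.resize(t[130:280,300:440],None,fx=3,fy=3),cv2.resize(q[90:240,220:340],None,fx=3,fy=3)]))
"
```

```text
t 1.975 pos [ 0.5854 -0.313   0.2969] F [-0.9 -0.1 -0.7] w 0.0927
total mm [ -6.4  -5.  -95.9] deg [-0.03  0.79 -0.08]
[[-1.2, 24.0, -1.6, -0.0001, 0.0034, -0.0003],
[-1.2, 24.0, -1.6, -0.0001, 0.0034, -0.0003],
[-1.2, 24.0, -1.6, -0.0001, 0.0034, -0.0003],
[-1.2, 24.0, -1.6, -0.0001, 0.0034, -0.0003]]
side (np.float64(279.607654945604), np.float64(134.78920185981977)) [((281.8049011230469, 163.74392700195312), (11.244510650634766, 19.834068298339844), 38.65980529785156), ((550.0, 11.5), (23.0, 18.0), 90.0)]
top (np.float64(380.1223488002042), np.float64(195.9727248785398)) [((357.83843994140625, 203.09228515625), (27.6273250579834, 15.699337005615234), 15.255120277404785)]
```

View pics/c.png

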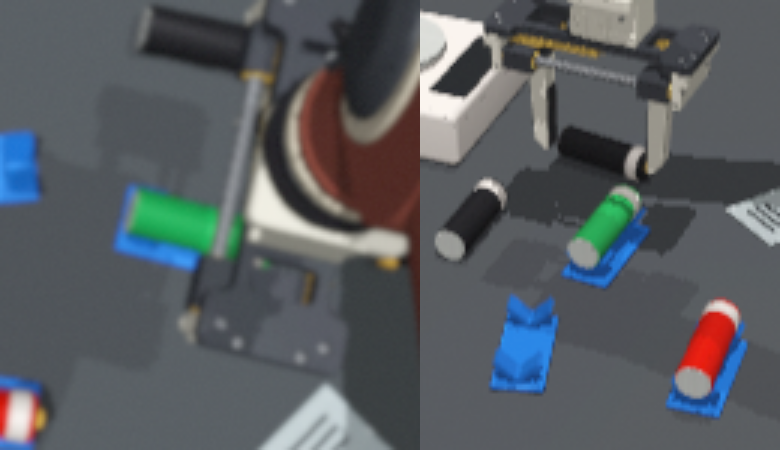

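Emit:
servo_tool:
  targets:
    - [-2.5,26,-3,0,0.007,0]
    - [-2,26,-3,0,0.007,0]
    - [0,24,0,0,0,0]
    - [0,18,0,0,0,0]
    - [0,0,0,0,0,0]

```text
time: 2.7
position: [0.5738, -0.3274, 0.203]
tool_rot: [-0.697, 0.704, -0.1, 0.099]
force: [0.5, 0.3, 0.8]
width: 0.0925
```

```bash
python3 -c "
from h import *
plan((.579,-.318,.201),74.7,n=1)"
```

```text
t 2.7 pos [ 0.5738 -0.3274  0.203 ] F [0.5 0.3 0.8] w 0.0925
total mm [ 5.2  9.4 -2. ] deg [ 0.57 -0.86 -0.02]
[[2.4, 1.9, 10.5, 0.01, -0.015, -0.0003]]
```

Emit:
servo_tool:
  targets:
    - [2.4,2,10,0.01,-0.015,0]
    - [0,0,0,0,0,0]

```text
time: 2.95
position: [0.5799, -0.3182, 0.2026]
tool_rot: [0.701, -0.701, 0.093, -0.095]
force: [-1.4, 0.2, 0.6]
width: 0.093
```

```bash
python3 -c "
from h import *
plan((.579,-.318,.201),74.7,n=1)"
```

```text
t 2.95 pos [ 0.5799 -0.3182  0.2026] F [-1.4  0.2  0.6] w 0.093
total mm [-0.9  0.2 -1.6] deg [-0.03  0.03  0.17]
[[-0.9, 1.6, -0.0, -0.0005, 0.0006, 0.0029]]
```

Close the grip.

Emit:
servo_tool:
  targets:
    - [0,1,0,0,0,0]
    - [0,0,0,0,0,0]
    - [0,0,0,0,0,0]
    - [0,0,0,0,0,0]
    - [0,0,0,0,0,0]
    - [0,0,0,0,0,0]
  gripper: 1
  squeeze: 50

```text
time: 3.7
position: [0.5804, -0.3185, 0.2032]
tool_rot: [-0.7, 0.701, -0.092, 0.096]
force: [-0.8, 0.0, 0.3]
width: 0.0377
```

Emit:
servo_tool:
  targets:
    - [0,0,0,0,0,0]
    - [0,0,0,0,0,0]

```text
time: 3.95
position: [0.58, -0.3184, 0.2032]
tool_rot: [-0.7, 0.701, -0.092, 0.096]
force: [-0.5, -0.3, 1.2]
width: 0.0307
```

Emit:
servo_tool:
  targets:
    - [0,-20,0,0,0,0]
    - [0,-30,0,0,0,0]
    - [0,-40,0,0,0,0]
    - [0,-30,0,0,0,0]
    - [0,0,0,0,0,0]

```text
time: 4.58
position: [0.5797, -0.3181, 0.3304]
tool_rot: [-0.7, 0.701, -0.091, 0.096]
force: [0.0, 0.0, -1.4]
width: 0.031
```

```bash
python3 -c "
from h import *
plan((.600,.130,.33),79.9,n=11)"
```

```text
t 4.575 pos [ 0.5797 -0.3181  0.3304] F [ 0.   0.  -1.4] w 0.031
total mm [ 2.030e+01  4.481e+02 -4.000e-01] deg [ 0.06 -5.14  0.4 ]
[[-8.9, -0.1, 39.8, 0.0001, -0.0082, 0.0006],
[-8.6, -0.0, 39.9, 0.0001, -0.0082, 0.0006],
[-8.3, -0.0, 39.9, 0.0001, -0.0082, 0.0006],
[-7.9, -0.0, 40.0, 0.0001, -0.0082, 0.0006],
[-7.6, -0.0, 40.1, 0.0001, -0.0082, 0.0006],
[-7.3, -0.0, 40.1, 0.0001, -0.0082, 0.0006],
[-7.0, 0.0, 40.2, 0.0001, -0.0082, 0.0006],
[-6.6, 0.0, 40.2, 0.0001, -0.0082, 0.0006],
[-6.3, 0.0, 40.3, 0.0001, -0.0082, 0.0006],
[-6.0, 0.0, 40.3, 0.0001, -0.0082, 0.0006],
[-5.7, 0.0, 40.4, 0.0001, -0.0082, 0.0006]]
```

Emit:
servo_tool:
  targets:
    - [-9,0,40,0,-0.008,0]
    - [-8.5,0,40,0,-0.008,0]
    - [-8,0,40,0,-0.008,0]
    - [-8,0,40,0,-0.008,0]
    - [-8,0,40,0,-0.008,0]
    - [-7,0,40,0,-0.008,0]
    - [-7,0,40,0,-0.008,0]
    - [-7,0,40,0,-0.008,0]

```text
time: 5.58
position: [0.5913, 0.0118, 0.3201]
tool_rot: [-0.701, 0.705, -0.077, 0.071]
force: [0.8, 0.6, -1.5]
width: 0.0308
```

```bash
python3 -c "
from h import *
plan((.608,.1375,.305),79.9,n=4)"
```

```text
t 5.575 pos [0.5913 0.0118 0.3201] F [ 0.8  0.6 -1.5] w 0.0308
total mm [ 16.7 125.7 -15.1] deg [ 0.33 -1.91 -0.46]
[[-2.4, 3.6, 31.6, 0.0014, -0.0083, -0.002],
[-2.2, 3.6, 31.7, 0.0014, -0.0083, -0.002],
[-1.9, 3.7, 31.7, 0.0014, -0.0083, -0.002],
[-1.7, 3.7, 31.7, 0.0014, -0.0083, -0.002]]
```

Emit:
servo_tool:
  targets:
    - [-2.5,4,32,0.0015,-0.008,-0.002]
    - [-2,4,32,0.0015,-0.008,-0.002]
    - [-2,4,32,0.0015,-0.008,-0.002]
    - [-1.5,3,30,0.0015,-0.008,-0.002]
    - [0,0,0,0,0,0]

```text
time: 6.2
position: [0.6046, 0.1458, 0.2981]
tool_rot: [0.705, -0.704, 0.063, -0.055]
force: [-0.2, -1.1, -0.8]
width: 0.0312
```

```bash
python3 -c "
from h import *
plan((.608,.1375,.305),79.9,n=1)
t=snap('top');q=snap('side');cv2.imwrite('pics/top2.png',t);cv2.imwrite('pics/side2.png',q)
cv2.imwrite('pics/d.png',np.hstack([cv2.resize(t[130:270,60:190],None,fx=3,fy=3,interpolation=2),cv2.resize(q[190:330,180:305],None,fx=3,fy=3,interpolation=2)]))
"
```

```text
t 6.2 pos [0.6046 0.1458 0.2981] F [-0.2 -1.1 -0.8] w 0.0312
total mm [ 3.4 -8.3  6.9] deg [ 0.03  0.5  -0.64]
[[4.6, -6.9, -7.6, 0.0005, 0.0087, -0.0112]]
```

View pics/d.png

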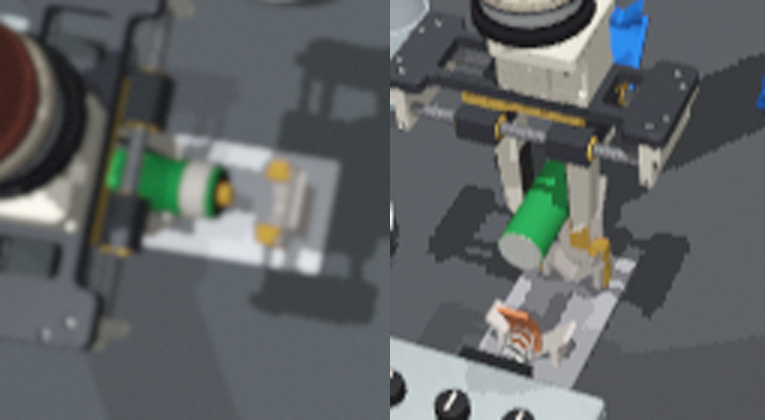

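```bash
python3 -c "
from h import *
s=arm.read_state();r=rot(s['tool_rot']);print(s['position'])
z=s['position'][2]-.169
g=s['position']+r.apply([0,.169,0])
n=onz('top',(226/3+60-.3,192.5/3+130-.3),z);f=onz('side',(127/3+180-.3,249/3+190-.3),z)
print(g,n,f,np.linalg.norm(n-f),np.degrees(np.arctan2(*(n-f)[1::-1])))
print('in tool rel grasp nub',r.inv().apply(n-g)*1e3,'flat',r.inv().apply(f-g)*1e3)
a=g+r.apply([0,0,.05]);print('exp flat px',proj('side',a),'exp nub px',proj('top',g-r.apply([0,0,.05])))
b=np.array([.608,.1375,.034]);xb=np.array([-.1754,-.9845,0])
for x,h in((-44,10),(-44,16),(50,26)):print(x,h,proj('side',b+xb*x/1e3+[0,0,h/1e3]),proj('top',b+xb*x/1e3+[0,0,h/1e3]))
"
```

```text
[0.60523198 0.14171559 0.29832265]
[0.60339183 0.14130508 0.12933316] [0.59465577 0.10160241 0.12932265] [0.61266479 0.19332524 0.12932265] 0.09347407895949617 -101.10825385080751
in tool rel grasp nub [ -1.77361553   0.20207923 -40.61323383] flat [ 0.18326225 -0.21681244 52.83942047]
exp flat px (np.float64(222.73490667520718), np.float64(271.7757667201299)) exp nub px (np.float64(140.79701208048962), np.float64(193.68870083812772))
-44 10 (np.float64(224.999688290846), np.float64(297.14994537770576)) (np.float64(107.10993142448757), np.float64(190.29264967720712))
-44 16 (np.float64(224.80461661013769), np.float64(295.1839087817008)) (np.float64(105.84374746118738), np.float64(189.7726269093355))
50 26 (np.float64(242.43319124298566), np.float64(260.5072940874575)) (np.float64(154.55758080262908), np.float64(197.05057246491538))
```

Emit:
servo_tool:
  targets:
    - [3,-3,-4,0,0.008,-0.011]
    - [0,0,0,0,0,0]
    - [0,0,0,0,0,0]
    - [0,0,0,0,0,0]

```text
time: 6.8
position: [0.6082, 0.1317, 0.3014]
tool_rot: [-0.701, 0.707, -0.066, 0.067]
force: [-0.1, 0.1, -1.4]
width: 0.0312
```

```bash
python3 -c "
from h import *
plan((.608,.1375,.305),79.9,n=1)
t=snap('top');q=snap('side');cv2.imwrite('pics/top3.png',t);cv2.imwrite('pics/side3.png',q)
print(arm.read_state()['position'])
cv2.imwrite('pics/e.png',np.hstack([cv2.resize(t[160:220,90:170],None,fx=5,fy=5,interpolation=2),cv2.resize(q[235:295,200:280],None,fx=5,fy=5,interpolation=2)]))
"
```

```text
t 6.8 pos [0.6082 0.1317 0.3014] F [-0.1  0.1 -1.4] w 0.0312
total mm [-0.2  5.8  3.6] deg [ 0.45 -0.72  0.11]
[[-1.2, -3.6, 5.6, 0.0079, -0.0125, 0.0019]]
[0.6081295  0.1320171  0.30139519]
```

View pics/e.png

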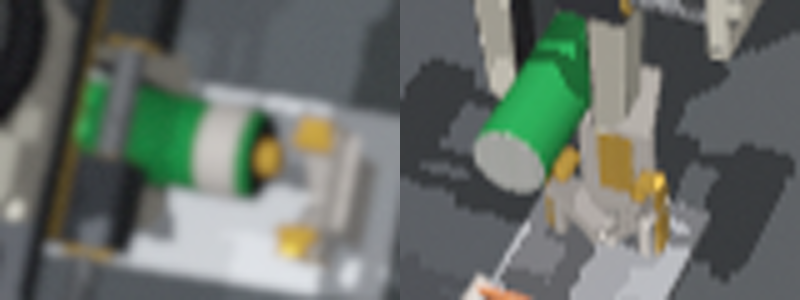

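```bash
python3 -c "
from h import *
s=arm.read_state();r=rot(s['tool_rot'])
z=s['position'][2]-.169
g=s['position']+r.apply([0,.169,0])
n=onz('top',(272.5/5+90-.5,158.5/5+160-.5),z);f=onz('side',(110.5/5+200-.5,162.5/5+235-.5),z)
print(g,n,f,np.linalg.norm(n-f),np.degrees(np.arctan2(*(n-f)[1::-1])))
print('in tool rel grasp nub',r.inv().apply(n-g)*1e3,'flat',r.inv().apply(f-g)*1e3)
"
```

```text
[0.608203   0.13067075 0.13240057] [0.59845787 0.08598294 0.13239519] [0.61627097 0.18162819 0.13239519] 0.0972898814667497 -100.54997131983657
in tool rel grasp nub [ -1.20708902   0.35715105 -45.72070859] flat [-1.61414389 -0.39707062 51.56539778]
```

```bash
cat >>h.py <<'E'
SEAT=np.array([.608,.1375,.034])
def bay(cx,cz,tilt,n=1,off=(-1.4,169,3)):
    a=np.radians(79.9);z=np.array([np.cos(a),np.sin(a),0]);x=np.cross([0,0,-1.],z)
    g=R.from_matrix(np.c_[x,[0,0,-1.],z])*R.from_rotvec([np.radians(-tilt),0,0])
    p=SEAT-z*cx/1e3+[0,0,cz/1e3]-g.apply(np.array(off)/1e3)
    s=arm.read_state();r=rot(s["tool_rot"]); c=s["position"]+r.apply(np.array(off)/1e3)-SEAT
    print("now bay x,y,z mm",[round(v*1e3,1) for v in(-c@z,-c@x,c[2])],"tilt",round(np.degrees(np.arcsin(-(r.apply([0,0,1])[2]))),1))
    plan(p,79.9,-tilt,n)
E
python3 -c "
from h import *
bay(-4,60,12,2)"
```

```text
now bay x,y,z mm [np.float64(3.7), np.float64(-0.0), np.float64(98.4)] tilt 0.4
t 6.9 pos [0.6081 0.132  0.3014] F [-0.4  0.7 -2. ] w 0.031
total mm [  7.6  40.9 -41.5] deg [-11.56  -0.7    0.03]
[[-0.1, 20.6, 20.9, -0.1008, -0.0061, 0.0003],
[0.0, 18.4, 22.9, -0.1008, -0.0061, 0.0003]]
```

Emit:
servo_tool:
  targets:
    - [0,14,14,-0.067,-0.004,0]
    - [0,13,15,-0.067,-0.004,0]
    - [0,12,15,-0.067,-0.004,0]
    - [0,0,0,0,0,0]
    - [0,0,0,0,0,0]

```text
time: 7.52
position: [0.6164, 0.1729, 0.259]
tool_rot: [-0.626, 0.775, -0.068, 0.057]
force: [0.1, 0.6, -1.0]
width: 0.0311
```

```bash
python3 -c "
from h import *
bay(-4,40,12,2)"
```

```text
now bay x,y,z mm [np.float64(-3.8), np.float64(-1.1), np.float64(59.1)] tilt 12.1
t 7.525 pos [0.6164 0.1729 0.259 ] F [ 0.1  0.6 -1. ] w 0.0311
total mm [ -0.7  -0.  -19. ] deg [ 0.14 -0.09  0.13]
[[-0.4, 9.3, 1.9, 0.0012, -0.0008, 0.0012],
[-0.4, 9.3, 1.9, 0.0012, -0.0008, 0.0012]]
```

Emit:
servo_tool:
  targets:
    - [-0.4,9.5,2,0.001,0,0]
    - [-0.4,9.5,2,0.001,0,0]
    - [0,0,0,0,0,0]

```text
time: 7.9
position: [0.616, 0.1705, 0.2395]
tool_rot: [-0.627, 0.774, -0.069, 0.058]
force: [0.0, -0.3, -1.0]
width: 0.0308
```

```bash
python3 -c "
from h import *
bay(-4,26,12,2)
q=snap('side');t=snap('top');cv2.imwrite('pics/f.png',np.hstack([cv2.resize(t[160:220,90:170],None,fx=5,fy=5,interpolation=2),cv2.resize(q[245:320,195:275],None,fx=5,fy=5,interpolation=2)[:300]]))
"
```

```text
now bay x,y,z mm [np.float64(-1.8), np.float64(-1.2), np.float64(39.5)] tilt 12.0
t 7.9 pos [0.616  0.1705 0.2395] F [ 0.  -0.3 -1. ] w 0.0308
total mm [ -0.3   2.4 -13.5] deg [-0.04 -0.31  0.17]
[[-0.4, 6.4, 2.5, -0.0004, -0.0027, 0.0015],
[-0.4, 6.4, 2.6, -0.0004, -0.0027, 0.0015]]
```

View pics/f.png

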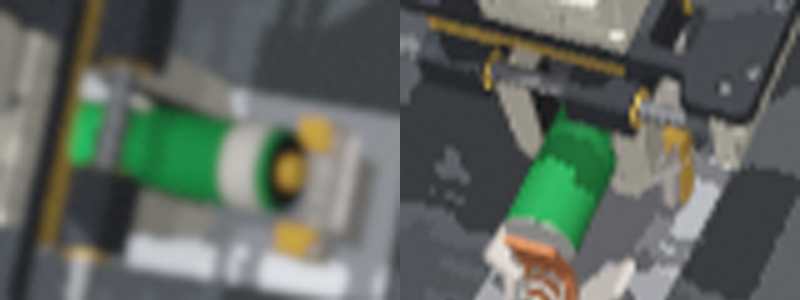

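Emit:
servo_tool:
  targets:
    - [-0.5,6.5,2.5,0,-0.003,0.001]
    - [-0.5,6.5,2.5,0,-0.003,0.001]
    - [0,0,0,0,0,0]

```text
time: 8.38
position: [0.6162, 0.1719, 0.2263]
tool_rot: [-0.626, 0.774, -0.067, 0.057]
force: [-0.1, -1.8, -1.6]
width: 0.0309
```

```bash
python3 -c "
from h import *
bay(-4,12,12,3)"
```

```text
now bay x,y,z mm [np.float64(-2.9), np.float64(-1.2), np.float64(26.4)] tilt 12.0
t 8.375 pos [0.6162 0.1719 0.2263] F [-0.1 -1.8 -1.6] w 0.0309
total mm [ -0.5   1.  -14.3] deg [ 0.05 -0.03  0.18]
[[-0.2, 4.6, 1.3, 0.0003, -0.0002, 0.001],
[-0.2, 4.6, 1.3, 0.0003, -0.0002, 0.001],
[-0.2, 4.6, 1.3, 0.0003, -0.0002, 0.001]]
```

Spring contact is pushing (-1.8 N in y), as expected. Continue.

Emit:
servo_tool:
  targets:
    - [-0.3,4.5,1.5,0,0,0.001]
    - [-0.3,4.5,1.5,0,0,0.001]
    - [-0.3,4.5,1.5,0,0,0.001]
    - [0,0,0,0,0,0]

```text
time: 8.88
position: [0.6156, 0.173, 0.2109]
tool_rot: [-0.626, 0.775, -0.069, 0.055]
force: [0.6, -0.8, -0.5]
width: 0.0307
```

```bash
python3 -c "
from h import *
bay(-3,2,3,4)
q=snap('side');t=snap('top');cv2.imwrite('pics/g.png',np.hstack([cv2.resize(t[160:220,90:170],None,fx=5,fy=5,interpolation=2),cv2.resize(q[245:320,195:275],None,fx=5,fy=5,interpolation=2)[:300]]))
"
```

```text
now bay x,y,z mm [np.float64(-3.7), np.float64(0.2), np.float64(11.0)] tilt 12.1
t 8.875 pos [0.6156 0.173  0.2109] F [ 0.6 -0.8 -0.5] w 0.0307
total mm [ -4.7 -27.   -6. ] deg [ 9.14 -0.04 -0.02]
[[0.0, 2.9, -6.4, 0.0399, -0.0002, -0.0001],
[0.0, 2.6, -6.5, 0.0399, -0.0002, -0.0001],
[0.0, 2.4, -6.6, 0.0399, -0.0002, -0.0001],
[0.0, 2.1, -6.7, 0.0399, -0.0002, -0.0001]]
```

View pics/g.png

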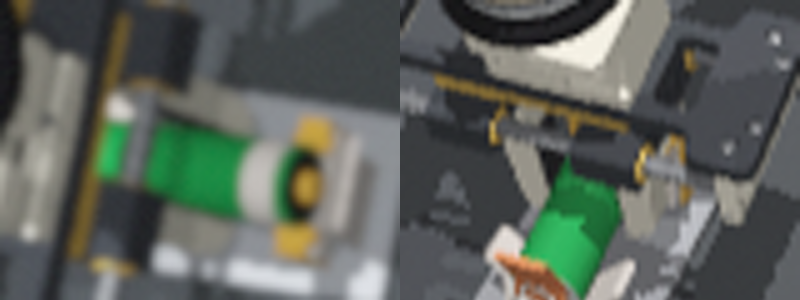

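Emit:
servo_tool:
  targets:
    - [0,2.9,-6.4,0.04,0,0]
    - [0,2.6,-6.5,0.04,0,0]
    - [0,0,0,0,0,0]

```text
time: 9.35
position: [0.6134, 0.1585, 0.2099]
tool_rot: [-0.658, 0.748, -0.066, 0.059]
force: [-0.6, -2.9, -1.4]
width: 0.0306
```

```bash
python3 -c "
from h import *
bay(-2,0,0,4)"
```

```text
now bay x,y,z mm [np.float64(-3.3), np.float64(-0.5), np.float64(7.9)] tilt 7.3
t 9.35 pos [0.6134 0.1585 0.2099] F [-0.6 -2.9 -1.4] w 0.0306
total mm [ -4.2 -22.3  -6.9] deg [ 7.26 -0.11  0.09]
[[-0.0, 2.4, -5.4, 0.0317, -0.0005, 0.0004],
[-0.0, 2.3, -5.5, 0.0317, -0.0005, 0.0004],
[-0.0, 2.1, -5.5, 0.0317, -0.0005, 0.0004],
[-0.0, 1.9, -5.6, 0.0317, -0.0005, 0.0004]]
```

Emit:
servo_tool:
  targets:
    - [0,2.4,-5.4,0.032,0,0]
    - [0,2.3,-5.5,0.032,0,0]
    - [0,2.1,-5.5,0.032,0,0]
    - [0,0,0,0,0,0]

```text
time: 9.85
position: [0.6101, 0.1405, 0.2044]
tool_rot: [-0.696, 0.713, -0.063, 0.063]
force: [-0.3, -2.8, -1.4]
width: 0.0309
```

```bash
python3 -c "
from h import *
bay(-1,-1,0,2)"
```

```text
now bay x,y,z mm [np.float64(-2.4), np.float64(-0.4), np.float64(1.4)] tilt 1.3
t 9.85 pos [0.6101 0.1405 0.2044] F [-0.3 -2.8 -1.4] w 0.0309
total mm [-1.1 -5.3 -2.4] deg [ 1.34 -0.16  0.1 ]
[[-0.1, 1.3, -2.7, 0.0117, -0.0014, 0.0009],
[-0.1, 1.2, -2.7, 0.0117, -0.0014, 0.0009]]
```

Emit:
servo_tool:
  targets:
    - [0,1.3,-2.7,0.012,0,0]
    - [0,1.2,-2.7,0.012,0,0]
    - [0,0,0,0,0,0]

```text
time: 10.22
position: [0.6092, 0.136, 0.2032]
tool_rot: [0.706, -0.703, 0.062, -0.064]
force: [-1.2, -1.7, -1.2]
width: 0.0309
```

```bash
python3 -c "
from h import *
bay(-1,-1,0,1)
q=snap('side');t=snap('top');cv2.imwrite('pics/i.png',np.hstack([cv2.resize(t[160:220,90:170],None,fx=5,fy=5,interpolation=2),cv2.resize(q[235:310,195:275],None,fx=5,fy=5,interpolation=2)[:300]]))
"
```

```text
now bay x,y,z mm [np.float64(-2.3), np.float64(-0.4), np.float64(0.2)] tilt -0.2
t 10.225 pos [0.6092 0.136  0.2032] F [-1.2 -1.7 -1.2] w 0.0309
total mm [-0.1 -0.7 -1.2] deg [-0.21 -0.1   0.13]
[[-0.0, 1.2, -0.7, -0.0036, -0.0017, 0.0023]]
```

View pics/i.png

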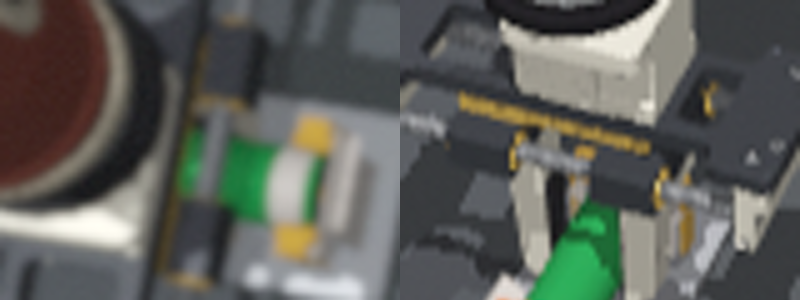

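Emit:
servo_tool:
  targets:
    - [0,0,0,0,0,0]
    - [0,0,0,0,0,0]
    - [0,0,0,0,0,0]
    - [0,0,0,0,0,0]
  gripper: 0

```text
time: 10.82
position: [0.6096, 0.1383, 0.203]
tool_rot: [0.707, -0.702, 0.061, -0.064]
force: [1.3, -0.1, 0.4]
width: 0.0664
```

Emit:
servo_tool:
  targets:
    - [0,-20,0,0,0,0]
    - [0,-30,0,0,0,0]
    - [0,-30,-20,0,0,0]
    - [0,-10,-50,0,0,0]
    - [0,0,-50,0,0,0]
    - [0,0,-40,0,0,0]
    - [0,0,0,0,0,0]
  gripper: 1

```text
time: 11.7
position: [0.582, -0.0227, 0.3039]
tool_rot: [0.708, -0.701, 0.055, -0.067]
force: [0.7, 0.8, -0.2]
width: 0.0058
```

```bash
python3 -c "
from h import *
bay(0,90,0,1)
q=snap('side');t=snap('top');cv2.imwrite('pics/top5.png',t);cv2.imwrite('pics/side5.png',q)
cv2.imwrite('pics/j.png',np.hstack([cv2.resize(t[160:220,90:170],None,fx=5,fy=5,interpolation=2),cv2.resize(q[235:310,195:275],None,fx=5,fy=5,interpolation=2)[:300]]))
"
```

```text
now bay x,y,z mm [np.float64(157.6), np.float64(-3.8), np.float64(100.9)] tilt -0.6
t 11.7 pos [ 0.582  -0.0227  0.3039] F [ 0.7  0.8 -0.2] w 0.0058
total mm [ 26.9 157.1 -10.9] deg [-0.6   0.14  0.93]
[[-0.9, 12.6, 159.2, -0.0105, 0.0025, 0.0163]]
```

View pics/j.png

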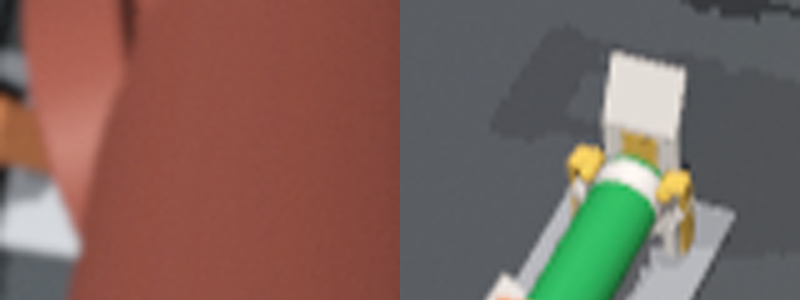

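```bash
python3 -c "
from h import *
xb=np.array([-.1754,-.9845,0])
for h in (0,4,8,18):print(h,proj('side',SEAT+xb*.044+[0,0,.016+h/1e3]),proj('side',SEAT+xb*.0385+[0,0,.013]))
q=cv2.imread('pics/side5.png');m=green(q);m[:,400:]=0;m[:225]=0
c=max(cv2.findContours(m,0,2)[0],key=cv2.contourArea);print(cv2.minAreaRect(c),c.reshape(-1,2).min(0),c.reshape(-1,2).max(0))
"
```

```text
0 (np.float64(241.56864629397728), np.float64(265.6828010045642)) (np.float64(240.6422841718953), np.float64(268.40938563889193))
4 (np.float64(241.4818591645532), np.float64(264.3731543091471)) (np.float64(240.6422841718953), np.float64(268.40938563889193))
8 (np.float64(241.39469077739233), np.float64(263.05775430746826)) (np.float64(240.6422841718953), np.float64(268.40938563889193))
18 (np.float64(241.17508522882076), np.float64(259.7438334197679)) (np.float64(240.6422841718953), np.float64(268.40938563889193))
((233.0, 286.5), (14.57737922668457, 32.07023620605469), 30.963754653930664) [221 271] [245 304]
```

```bash
python3 -c "
from h import *
bay(18,60,0,5,off=(0,186.1,0))"
```

```text
now bay x,y,z mm [np.float64(154.8), np.float64(-5.3), np.float64(83.9)] tilt -0.8
t 11.8 pos [ 0.5825 -0.018   0.304 ] F [ 0.8 -0.5  0.8] w 0.0011
total mm [ 22.4 137.8 -23.9] deg [-0.84  0.53  0.96]
[[-0.3, 5.2, 27.8, -0.0029, 0.0018, 0.0034],
[-0.3, 5.1, 27.9, -0.0029, 0.0018, 0.0034],
[-0.3, 5.0, 27.9, -0.0029, 0.0018, 0.0034],
[-0.4, 4.9, 27.9, -0.0029, 0.0018, 0.0034],
[-0.4, 4.9, 27.9, -0.0029, 0.0018, 0.0034]]
```

Emit:
servo_tool:
  targets:
    - [0,0,28,-0.003,0.002,0.003]
    - [0,0,28,-0.003,0.002,0.003]
    - [0,2,28,-0.003,0.002,0.003]
    - [0,5,28,-0.003,0.002,0.003]
    - [0,5,25,-0.003,0.002,0.003]
    - [0,0,0,0,0,0]
    - [0,0,0,0,0,0]

```text
time: 12.68
position: [0.6049, 0.1356, 0.2972]
tool_rot: [0.708, -0.701, 0.054, -0.058]
force: [0.2, -0.6, -0.2]
width: 0.0006
```

```bash
python3 -c "
from h import *
bay(18,22,0,2,off=(0,186.1,0))"
```

```text
now bay x,y,z mm [np.float64(0.5), np.float64(2.0), np.float64(77.1)] tilt -0.6
t 12.675 pos [0.6049 0.1356 0.2972] F [ 0.2 -0.6 -0.2] w 0.0006
total mm [ -0.1 -15.9 -55.1] deg [-0.57  1.05  0.23]
[[1.1, 27.5, -8.1, -0.005, 0.0092, 0.002],
[1.2, 27.5, -8.0, -0.005, 0.0092, 0.002]]
```

Emit:
servo_tool:
  targets:
    - [1,15,-8,-0.005,0.009,0.002]
    - [1,15,-8,-0.005,0.009,0.002]
    - [0,10,0,0,0,0]
    - [0,8,0,0,0,0]
    - [0,0,0,0,0,0]

```text
time: 13.3
position: [0.6042, 0.114, 0.2449]
tool_rot: [-0.703, 0.706, -0.065, 0.064]
force: [-0.1, -0.7, -0.3]
width: 0.0002
```

```bash
python3 -c "
from h import *
bay(18,16,0,1,off=(0,186.1,0))"
```

```text
now bay x,y,z mm [np.float64(24.6), np.float64(0.0), np.float64(24.8)] tilt 0.2
t 13.3 pos [0.6042 0.114  0.2449] F [-0.1 -0.7 -0.3] w 0.0002
total mm [ 0.7  5.8 -8.8] deg [ 0.25 -0.39 -0.11]
[[-0.4, 8.7, 5.9, 0.0043, -0.0069, -0.002]]
```

Emit:
servo_tool:
  targets:
    - [0,3,6,0.004,-0.006,0]
    - [0,3,0,0,0,0]
    - [0,2,0,0,0,0]

```text
time: 13.68
position: [0.6057, 0.1213, 0.2373]
tool_rot: [0.705, -0.704, 0.062, -0.062]
force: [0.4, 0.3, -1.5]
width: 0.0004
```

Emit:
servo_tool:
  targets:
    - [0,1.5,0,0,0,0]
    - [0,1.5,0,0,0,0]

```text
time: 13.92
position: [0.6057, 0.1216, 0.2363]
tool_rot: [0.705, -0.704, 0.062, -0.062]
force: [-2.7, -1.1, 10.4]
width: 0.0002
```

```bash
python3 -c "
from h import *
bay(18,16,0,1,off=(0,186.1,0))"
```

```text
now bay x,y,z mm [np.float64(15.8), np.float64(-0.6), np.float64(16.2)] tilt -0.1
t 13.925 pos [0.6057 0.1216 0.2363] F [-2.7 -1.1 10.4] w 0.0002
total mm [-0.9 -1.9 -0.2] deg [-0.08  0.05  0.03]
[[-0.6, 0.2, -2.0, -0.0013, 0.0008, 0.0005]]
```

Emit:
servo_tool:
  targets:
    - [0,2.5,0,0,0,0]
    - [0,2.5,0,0,0,0]

```text
time: 14.18
position: [0.6055, 0.1219, 0.2363]
tool_rot: [-0.704, 0.704, -0.061, 0.063]
force: [-4.3, -0.9, 13.3]
width: 0.0004
```

Emit:
servo_tool:
  targets:
    - [0,-20,0,0,0,0]
    - [0,-30,0,0,0,0]
    - [0,-40,0,0,0,0]
    - [0,-20,-40,0,0,0]
    - [0,0,-60,0,0,0]
    - [0,0,-60,0,0,0]
    - [0,0,-60,0,0,0]
    - [0,0,-60,0,0,0]

```text
time: 15.18
position: [0.5576, -0.1544, 0.3518]
tool_rot: [0.706, -0.703, 0.054, -0.061]
force: [1.6, -0.4, 0.1]
width: 0.0006
```

Emit:
servo_tool:
  targets:
    - [0,0,-60,0,0,0]
    - [0,0,-40,0,0,0]
    - [0,0,0,0,0,0]
    - [0,0,0,0,0,0]

```text
time: 15.68
position: [0.5382, -0.2623, 0.3514]
tool_rot: [0.705, -0.704, 0.057, -0.065]
force: [0.9, 1.7, -0.2]
width: 0.0007
```

```bash
python3 -c "
from h import *
s=arm.read_state();print(s['time'],s['position'],s['force'])
q=snap('side');t=snap('top')
xb=np.array([-.1754,-.9845,0])
for n,im in(('side',q),('top',t)):
  m=green(im);m[:,300:]=0;m[:150]=0
  c=max(cv2.findContours(m,0,2)[0],key=cv2.contourArea);print(n,cv2.minAreaRect(c))
  m=cv2.inRange(cv2.cvtColor(im,cv2.COLOR_BGR2HSV),(0,150,80),(6,255,255));print([cv2.minAreaRect(k)[0] for k in cv2.findContours(m,0,2)[0] if cv2.contourArea(k)>100])
for h in(0,10,20):print('nub top px',proj('top',SEAT+xb*.05+[0,0,h/1e3]))
cv2.imwrite('pics/k.png',np.hstack([cv2.resize(t[160:220,90:170],None,fx=5,fy=5,interpolation=2),cv2.resize(q[235:310,195:275],None,fx=5,fy=5,interpolation=2)[:300]]))
"
```

```text
15.675 [ 0.53824884 -0.26234177  0.35137295] [ 0.91646026  1.72064126 -0.21545648]
side ((233.0, 286.5), (14.57737922668457, 32.07023620605469), 30.963754653930664)
[(370.9999694824219, 284.5), (315.8965759277344, 204.2413787841797)]
top ((123.59229278564453, 192.9898681640625), (39.903438568115234, 15.402905464172363), 7.765164852142334)
[(169.35450744628906, 345.6389465332031), (281.9461975097656, 264.9307861328125)]
nub top px (np.float64(158.29597886004728), np.float64(199.01888358560987))
nub top px (np.float64(156.88862811708296), np.float64(198.2778966506853))
nub top px (np.float64(155.44346628038454), np.float64(197.51700172438595))
```

View pics/k.png

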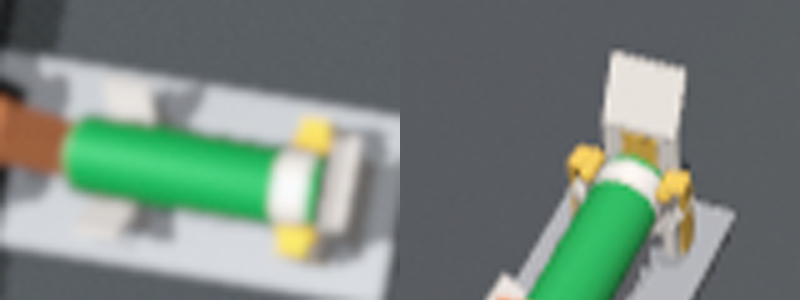

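```bash
python3 -c "
from station import arm
print(arm.job_done())"
```

```text
the job is handed in; nothing more can be done
None
```

The green stick is in the bay, and I handed the job in at about 15.8 s of the 43 s allowed. I gripped it at its middle and lowered it nub end up, flat end against the copper spring. I then levelled it down between the clips while still gripped, let go, and pressed it at bay_press with the closed fingertips.

**Last checks:**
- **Seated height:** The fingertips met the stick 16.2 mm above the seat point (16 mm expected). They stayed there as the load rose from 10 to 13 N. The stick's outline in the side view was the same before and after the press.
- **Position:** The final pictures show it level between both clips, with the nub end at the stop and the flat end on the spring. The nub tip itself is hidden under the stop, so I did not measure it directly.
- **Red stick:** It still shows on its rest in both views. The gripper was about 0.4 m from the bay, touching nothing.

**Disagreements:**
- **Clip force:** I never felt the clips snap while lowering the gripped stick. The evidence that it is seated is the press height and the pictures.
- **Length estimates:** The stick's length measured from pictures came out at 93 to 103 mm instead of 100 mm, because of motion and pixel error. I allowed a 3 mm offset along the stick in the grip for this.

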